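# Set the stock tags in front of the parts bins

## Robot

A 6-joint arm with a two-finger parallel gripper is mounted at the origin on the work surface. World frame = base frame: x ahead of the robot, y to its left, z up, the work surface at z = 0. Lengths are in m, angles in rad, forces in N, time in s.
With the tool pointing down it reaches from about 0.425 to 0.95 m from the base axis. Payload 3.5 kg.
Tool frame: the origin (TCP) lies at the very end of the fingers, on their centre line; the grasp point (between the pads) lies 19 mm behind it; y points along the fingers, z is the direction in which the jaws open and shut, and the axes are right-handed (so a half turn about y gives the same grasp; the last joint's range is limited). The gripper opens to 85 mm and grips with 20 to 120 N. Pads are 22 mm wide; open, the fingers measure 114 mm over their backs; the gripper's body (76 mm by 85 mm) begins 54 mm behind the grasp point. The pads swing forward as they close: fully open they stand 13 mm farther back than shut.
Start: joints at [1.042, 0.286, 1.577, -0, 1.279, -0.15], TCP at [0.25, 0.627, 0.231] pointing down, gripper open.
Joint ranges: [-2.77, 2.77], [-0.9, 2.22], [0.21, 2.48], [-1.53, 4.67], [0.24, 2.81], [-2.84, 2.84]. Speed limits (rad/s): [2.79, 2.79, 3.14, 3.14, 3.14, 3.14].

## Interface

Orientations are given as a unit quaternion [x, y, z, w].
In Python, from plant import ctrl gives the robot as it stands. The module is installed in compiled form; this text tells all that it offers.
- The arm moves only by the tool jog_arm, never from a script. Its argument "deltas" is a list of rows, each a list of 3 entries, a list of its own where there are three numbers: the turn, a rotation vector about the tool's x, y, z in rad, then the shift along the tool's x, y, z in m, then the opening, from 0 (shut) to 1 (fully open). In form: [[[wx, wy, wz], [dx, dy, dz], gripper], ...]. A call has 1 to 10 rows; each row is the pose to reach, as a shift and turn from the pose measured when the call began, along the tool's axes at that moment; what a row does not reach only later rows make up. A row lasts 1/12 s, in which the tool goes at most 41.7 mm and 7.16 degrees, less where a joint would pass 70% of its speed; a pose out of reach is approached as far as the arm can. A call with a gripper value outside its range is refused whole. The fingers move at their own pace and stop on an object; "force" is the grip in N (left out, the last holds). Time passes only in rows, so rows that repeat a pose let the fingers close. It gives the time, the measured TCP pose, the force and the opening at its end, in the units of the state.
- ctrl.get_state(): the state, without advancing time (a new reading comes with each control period).
- ctrl.read_camera(name): name is "side" or "top"; returns a dict with "pixels" (384x512x3 uint8, blue, green, red), "range_z" (384x512 float32, m along the optical axis (not along the pixel's ray), 0 where there is no reading), "fx", "fy", "cx", "cy" (pixels), "k1" (the pictures are not rectified: a ray, as slopes to the right and down, at radius r is drawn at 1 + k1 r^2 times it, then the intrinsics apply), "T" (4x4, takes a point from camera to world coordinates). Camera axes: x right, y up, looking along -z (the intrinsics and any distortion apply to the point x, -y, -z); pixel columns grow to the right and rows downward; lengths in m; the calibration is good to about 2 mm. A picture is of the moment at which its call begins.
- ctrl.sign_off(): hands the job in, once; it reports no verdict.
The state is a dict: "time": time; "qpos": joint angles; "dq": joint speeds; "joint_efforts": joint torques, N m; "eef_pos": TCP position; "tcp_rot": TCP orientation; "contact_force": force on the tool from outside, world axes, zero at the start; "wrist_torque": the same for the moment, N m; "opening": opening from 0.0 (shut) to 1.0 (fully open).
Only numpy, scipy, OpenCV 4.12 (cv2) and the standard library are available. Lean on these libraries where they do the work, as an engineer would, in place of code of your own. Each camera call takes 0.05 s, during which the arm holds its last target.

## Task

Each of the four blue parts bins on the board has a small hinged tag standing straight in front of it. With closed fingers, gently push over those tags that are wrong, so that every full bin's tag leans fully towards its bin with the disc face up, and the empty bin's tag leans fully away from its bin with the cross face up. Do not grip or lift anything, and leave the bins and all the other things where they are.

Things in the scene. Friction and masses are not known exactly. Their poses are not given: they have to be found in the camera images.
- board: Fixed plywood board on the bench, 12 mm thick, 360 mm deep (x), 540 mm wide (y). Origin on its underside, under the middle of the row of tag hinges, 105 mm behind its front edge; x points from the tags to the bins, y along the row, z up. Four stations 125 mm apart; which bin and which tag stand at which station varies.
- hinge_1 (a point): Middle of tag 1's hinge line, on its fixed steel stand, 26 mm above the board's top. x points to this tag's bin (bin centre about 180 mm away along x), y along the hinge. Stand: base 44 x 88 x 6 mm; cheeks and stop pins, inner faces 72 mm apart, rise 14 mm above the hinge, 21 mm to either side; the middle 48 mm is clear, so push there, with fingertips 22 to 30 mm above the hinge.
- tag_1 (a joint): Angle (rad) of tag 1: 0 upright, + leans to the bin, - to the robot. Rests by its weight (about 50 g) on stops at +/-0.8; falls over once past upright. White plate 64 mm wide, 4 thick, 56 from hinge to free edge (at a stop: 39 above the hinge, 40 out; it rises to 56 when upright). Black marks: disc on the robot-side face, up when leaning to the bin; cross on the other face, up when leaning away.
- hinge_2 (a point): Middle of tag 2's hinge line, on its fixed steel stand, 26 mm above the board's top. x points to this tag's bin (bin centre about 180 mm away along x), y along the hinge. Stand: base 44 x 88 x 6 mm; cheeks and stop pins, inner faces 72 mm apart, rise 14 mm above the hinge, 21 mm to either side; the middle 48 mm is clear, so push there, with fingertips 22 to 30 mm above the hinge.
- tag_2 (a joint): Angle (rad) of tag 2: 0 upright, + leans to the bin, - to the robot. Rests by its weight (about 50 g) on stops at +/-0.8; falls over once past upright. White plate 64 mm wide, 4 thick, 56 from hinge to free edge (at a stop: 39 above the hinge, 40 out; it rises to 56 when upright). Black marks: disc on the robot-side face, up when leaning to the bin; cross on the other face, up when leaning away.
- hinge_3 (a point): Middle of tag 3's hinge line, on its fixed steel stand, 26 mm above the board's top. x points to this tag's bin (bin centre about 180 mm away along x), y along the hinge. Stand: base 44 x 88 x 6 mm; cheeks and stop pins, inner faces 72 mm apart, rise 14 mm above the hinge, 21 mm to either side; the middle 48 mm is clear, so push there, with fingertips 22 to 30 mm above the hinge.
- tag_3 (a joint): Angle (rad) of tag 3: 0 upright, + leans to the bin, - to the robot. Rests by its weight (about 50 g) on stops at +/-0.8; falls over once past upright. White plate 64 mm wide, 4 thick, 56 from hinge to free edge (at a stop: 39 above the hinge, 40 out; it rises to 56 when upright). Black marks: disc on the robot-side face, up when leaning to the bin; cross on the other face, up when leaning away.
- hinge_4 (a point): Middle of tag 4's hinge line, on its fixed steel stand, 26 mm above the board's top. x points to this tag's bin (bin centre about 180 mm away along x), y along the hinge. Stand: base 44 x 88 x 6 mm; cheeks and stop pins, inner faces 72 mm apart, rise 14 mm above the hinge, 21 mm to either side; the middle 48 mm is clear, so push there, with fingertips 22 to 30 mm above the hinge.
- tag_4 (a joint): Angle (rad) of tag 4: 0 upright, + leans to the bin, - to the robot. Rests by its weight (about 50 g) on stops at +/-0.8; falls over once past upright. White plate 64 mm wide, 4 thick, 56 from hinge to free edge (at a stop: 39 above the hinge, 40 out; it rises to 56 when upright). Black marks: disc on the robot-side face, up when leaning to the bin; cross on the other face, up when leaning away.
- bin_terminals: Loose open blue plastic bin, 110 mm deep, 104 mm wide, 65 mm tall (with its contents at most 75 mm above the board's top); origin at the centre of its underside, which rests on the board. FULL, heaped with brass crimp terminals.
- bin_housings: Loose open blue plastic bin, 110 mm deep, 104 mm wide, 65 mm tall (with its contents at most 75 mm above the board's top); origin at the centre of its underside, which rests on the board. FULL, heaped with white and grey connector housings.
- bin_ferrules: Loose open blue plastic bin, 110 mm deep, 104 mm wide, 65 mm tall (with its contents at most 75 mm above the board's top); origin at the centre of its underside, which rests on the board. FULL, heaped with steel ferrules (small round sleeves).
- bin_empty: Loose open blue plastic bin, 110 mm deep, 104 mm wide, 65 mm tall (with its contents at most 75 mm above the board's top); origin at the centre of its underside, which rests on the board. EMPTY.
- jar: Bystander: small clear screw-top jar, 26 mm across, 45 mm tall, standing between two stands. Origin at the underside.
- connector: Bystander: loose grey connector block, 32 x 20 x 24 mm, lying between the tags and the bins, off to the side of their lines. Origin at the underside.
- gauge: Bystander: aluminium feeler gauge bar, 90 x 24 x 10 mm, lying between two stands. Origin at the underside.
- bottle: Bystander: white plastic bottle, 52 mm across, 140 mm tall, on the bench right of the board. Origin at the underside.
- spool: Bystander: cardboard spool of copper wire, 80 mm across, 50 mm tall, on the bench left of the board. Origin at the underside.
- tape: Bystander: ring of black tape, 90 mm across, 20 mm tall, on the bench right of the board. Origin at the underside.
- crimper: Bystander: hand crimping tool with two rubber handles, about 200 x 65 x 18 mm, lying on the bench left of the board. Origin at the underside.

How it is judged:
At the end, for the whole second after the job is handed in: The tags of the three full bins lean towards their bins (joint above 0.65 rad), the tag of the empty bin leans away (joint below -0.65 rad), all at rest, and every bin and bystander is within 25 mm of where it was ((y of bin_terminals in the frame of hinge_1 above 0.06 m or y of bin_terminals in the frame of hinge_1 below -0.06 m or value of joint tag_1 above 0.65 rad) and (y of bin_housings in the frame of hinge_1 above 0.06 m or y of bin_housings in the frame of hinge_1 below -0.06 m or value of joint tag_1 above 0.65 rad) and (y of bin_ferrules in the frame of hinge_1 above 0.06 m or y of bin_ferrules in the frame of hinge_1 below -0.06 m or value of joint tag_1 above 0.65 rad) and (y of bin_empty in the frame of hinge_1 above 0.06 m or y of bin_empty in the frame of hinge_1 below -0.06 m or value of joint tag_1 below -0.65 rad) and velocity of joint tag_1 between -0.2 and 0.2 rad/s and (y of bin_terminals in the frame of hinge_2 above 0.06 m or y of bin_terminals in the frame of hinge_2 below -0.06 m or value of joint tag_2 above 0.65 rad) and (y of bin_housings in the frame of hinge_2 above 0.06 m or y of bin_housings in the frame of hinge_2 below -0.06 m or value of joint tag_2 above 0.65 rad) and (y of bin_ferrules in the frame of hinge_2 above 0.06 m or y of bin_ferrules in the frame of hinge_2 below -0.06 m or value of joint tag_2 above 0.65 rad) and (y of bin_empty in the frame of hinge_2 above 0.06 m or y of bin_empty in the frame of hinge_2 below -0.06 m or value of joint tag_2 below -0.65 rad) and velocity of joint tag_2 between -0.2 and 0.2 rad/s and (y of bin_terminals in the frame of hinge_3 above 0.06 m or y of bin_terminals in the frame of hinge_3 below -0.06 m or value of joint tag_3 above 0.65 rad) and (y of bin_housings in the frame of hinge_3 above 0.06 m or y of bin_housings in the frame of hinge_3 below -0.06 m or value of joint tag_3 above 0.65 rad) and (y of bin_ferrules in the frame of hinge_3 above 0.06 m or y of bin_ferrules in the frame of hinge_3 below -0.06 m or value of joint tag_3 above 0.65 rad) and (y of bin_empty in the frame of hinge_3 above 0.06 m or y of bin_empty in the frame of hinge_3 below -0.06 m or value of joint tag_3 below -0.65 rad) and velocity of joint tag_3 between -0.2 and 0.2 rad/s and (y of bin_terminals in the frame of hinge_4 above 0.06 m or y of bin_terminals in the frame of hinge_4 below -0.06 m or value of joint tag_4 above 0.65 rad) and (y of bin_housings in the frame of hinge_4 above 0.06 m or y of bin_housings in the frame of hinge_4 below -0.06 m or value of joint tag_4 above 0.65 rad) and (y of bin_ferrules in the frame of hinge_4 above 0.06 m or y of bin_ferrules in the frame of hinge_4 below -0.06 m or value of joint tag_4 above 0.65 rad) and (y of bin_empty in the frame of hinge_4 above 0.06 m or y of bin_empty in the frame of hinge_4 below -0.06 m or value of joint tag_4 below -0.65 rad) and velocity of joint tag_4 between -0.2 and 0.2 rad/s and distance of each of bin_terminals, bin_housings, bin_ferrules, bin_empty, jar, connector, gauge, bottle, spool, tape, crimper from where it was at the start of the episode below 0.025 m); the robot touches nothing.
It fails at once if a bin or a bystander is shifted, lifted or carried more than 25 mm (distance of any of bin_terminals, bin_housings, bin_ferrules, bin_empty, jar, connector, gauge, bottle, spool, tape, crimper from where it was at the start of the episode above 0.025 m).
It fails at once if a bin or a bystander is tipped over (angle between any of bin_terminals, bin_housings, bin_ferrules, bin_empty, jar, connector, gauge, bottle, spool, tape, crimper's own z axis and vertical above 0.5 rad).
It fails at once if a tag is gripped or is pushed harder than 20 N (contact force between any of the fingers, the arm and tag_1 above 20 N or contact force between any of the fingers, the arm and tag_2 above 20 N or contact force between any of the fingers, the arm and tag_3 above 20 N or contact force between any of the fingers, the arm and tag_4 above 20 N).
It also fails if it takes over 58 s, if anything falls off the work surface, if the arm or the gripper's body presses on something with over 40 N, if the wrist force passes 120 N, or if a joint passes its speed limit or range.

## Working session

There is one attempt and no reset: what is moved stays moved. The work goes in short steps, Python scripts to look and compute and a tool call to move; the robot and the scene stay as the last step left them, time stands still between calls to the robot, and variables do not carry over. Pictures are saved under pics/ and viewed, and the job is handed in when it is done.

Besides the shell and the picture viewer there is one more tool, called after ">>>" by a JSON object that holds its "method" and its "body". jog_arm: Moves the arm, as the interface text tells. Its arguments: {"type":"object","properties":{"deltas":{"type":"array","items":{"type":"array"}},"force":{"type":"number"}},"required":["deltas"]}

```bash
mkdir -p pics; cat > h.py <<'E'
import numpy as np, cv2
from plant import ctrl
def pts(c):
    h,w=c["range_z"].shape
    u,v=np.meshgrid(np.arange(w),np.arange(h))
    K=np.array([[c["fx"],0,c["cx"]],[0,c["fy"],c["cy"]],[0,0,1.]])
    p=cv2.undistortPoints(np.stack([u,v],-1).reshape(-1,1,2).astype(float),K,np.array([c["k1"],0,0,0.])).reshape(h,w,2)
    z=c["range_z"]
    P=np.stack([p[...,0]*z,-p[...,1]*z,-z],-1)
    T=np.array(c["T"])
    return P@T[:3,:3].T+T[:3,3]
E
python3 - <<'E'
from h import *
import pickle
for n in("top","side"):
    c=ctrl.read_camera(n); cv2.imwrite(f"pics/{n}0.png",cv2.resize(np.asarray(c["pixels"]),(768,576)))
    pickle.dump(c,open(n+"0.pkl","wb")); print(n,c["fx"],c["k1"],np.round(c["T"],3).tolist())
s=ctrl.get_state();print({k:np.round(v,3) for k,v in s.items()})
E
```

```text
top 374.89556493816923 -0.10777084531367907 [[0.003, 0.996, -0.087, 0.432], [-1.0, 0.005, 0.022, 0.008], [0.022, 0.087, 0.996, 1.343], [0.0, 0.0, 0.0, 1.0]]
side 472.0068939713162 -0.007504372975167738 [[0.904, 0.254, -0.344, 0.029], [-0.428, 0.525, -0.736, -1.174], [-0.007, 0.812, 0.583, 0.979], [0.0, 0.0, 0.0, 1.0]]
{'time': np.float64(0.1), 'qpos': array([ 1.042,  0.287,  1.578, -0.   ,  1.279, -0.15 ]), 'dq': array([ 0.001, -0.002, -0.002,  0.   , -0.   ,  0.001]), 'joint_efforts': array([ 1.0000e-03, -4.0729e+01, -2.9370e+01, -0.0000e+00,  3.0000e-03,
       -0.0000e+00]), 'eef_pos': array([0.249, 0.627, 0.23 ]), 'tcp_rot': array([ 0.695, -0.133,  0.133, -0.694]), 'contact_force': array([ 0.241,  0.113, -0.093]), 'wrist_torque': array([0.001, 0.007, 0.034]), 'opening': np.float64(0.998)}
```

View pics/top0.png

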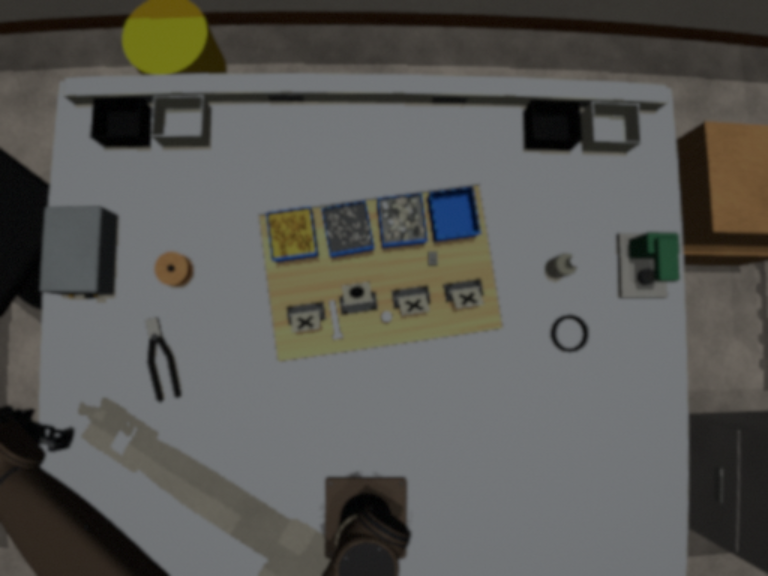

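View pics/side0.png

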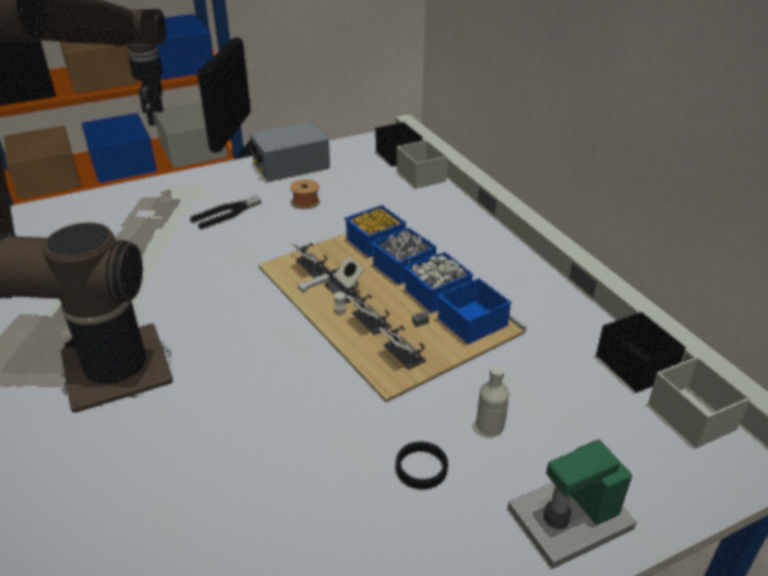

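Top view: the bins from left to right are brass terminals (292,235), steel ferrules (348,228), housings (402,220) and empty (454,214). The tags below them show a cross (305,320), disc (357,293), cross (414,303) and cross (467,297). So the 1st and 3rd from the left look wrong. Next I'll measure.

```bash
python3 - <<'E'
from h import *
import pickle
c=pickle.load(open("top0.pkl","rb"));P=pts(c);im=np.asarray(c["pixels"])
cv2.imwrite("pics/top0z.png",cv2.resize(im[110:250,165:345],None,fx=4.4,fy=4.2,interpolation=cv2.INTER_CUBIC))
# board top mask: z ~ .012 and yellowish
hsv=cv2.cvtColor(im,cv2.COLOR_BGR2HSV)
m=((hsv[...,1]>60)&(hsv[...,0]>10)&(hsv[...,0]<35)).astype(np.uint8)
m[:110]=0;m[250:]=0;m[:,:165]=0;m[:,345:]=0
q=P[m>0];q=q[(q[:,2]>0)&(q[:,2]<.025)];print("board z",np.median(q[:,2]),len(q))
r=cv2.minAreaRect(q[:,:2].astype(np.float32));print(r);bp=cv2.boxPoints(r);print(bp)
# tags/blobs above board: z>.03
for name,(u0,u1,v0,v1) in dict(t1=(188,220,198,225),t2=(224,254,182,212),t3=(260,290,186,214),t4=(294,326,182,210)).items():
    S=P[v0:v1,u0:u1];w=S.reshape(-1,3);g=w[(w[:,2]>.03)&(w[:,2]<.12)]
    print(name,len(g),g.mean(0).round(3),g.min(0).round(3),g.max(0).round(3))
print(P[200:220:2,203].round(3).tolist())
E
```

```text
board z 0.013655497616064327 8019
((0.5813472867012024, -0.03352731466293335), (0.34670111536979675, 0.5354063510894775), 8.591047286987305)
[[ 0.36995208  0.20527689]
 [ 0.4499315  -0.324122  ]
 [ 0.7927425  -0.27233154]
 [ 0.7127631   0.25706738]]
t1 296 [0.467 0.139 0.059] [0.44  0.099 0.034] [0.506 0.182 0.084]
t2 302 [0.522 0.021 0.06 ] [ 0.482 -0.022  0.036] [0.549 0.061 0.084]
t3 296 [ 0.506 -0.107  0.059] [ 0.468 -0.148  0.036] [ 0.545 -0.056  0.084]
t4 284 [ 0.522 -0.232  0.059] [ 0.495 -0.273  0.035] [ 0.563 -0.188  0.084]
[[0.511, 0.145, 0.01], [0.504, 0.144, 0.015], [0.497, 0.144, 0.017], [0.49, 0.144, 0.018], [0.482, 0.141, 0.043], [0.474, 0.14, 0.052], [0.468, 0.14, 0.054], [0.46, 0.139, 0.063], [0.453, 0.137, 0.074], [0.447, 0.137, 0.078]]
```

```bash
python3 - <<'E'
from h import *
import pickle
c=pickle.load(open("side0.pkl","rb"));im=np.asarray(c["pixels"])
cv2.imwrite("pics/side0z.png",cv2.resize(im[130:270,170:350],None,fx=4.4,fy=4.2,interpolation=cv2.INTER_CUBIC))
E
```

```text
(no output)
```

View pics/top0z.png

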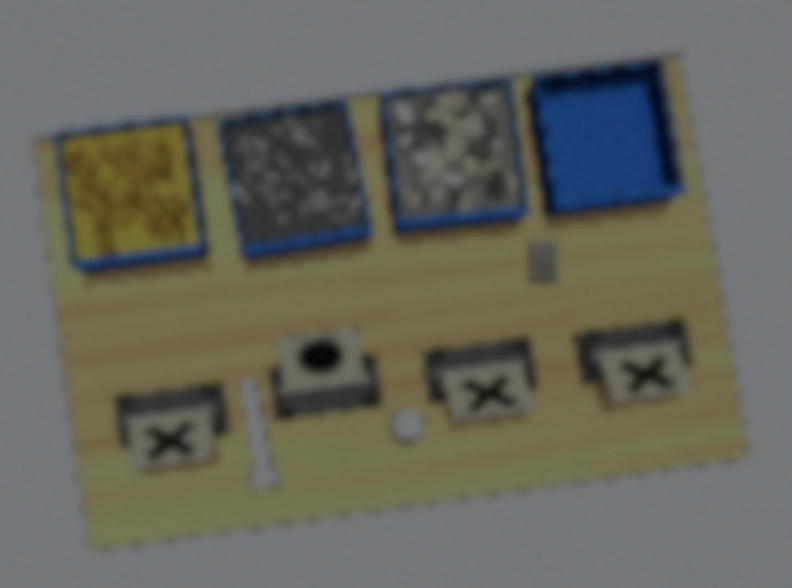

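View pics/side0z.png

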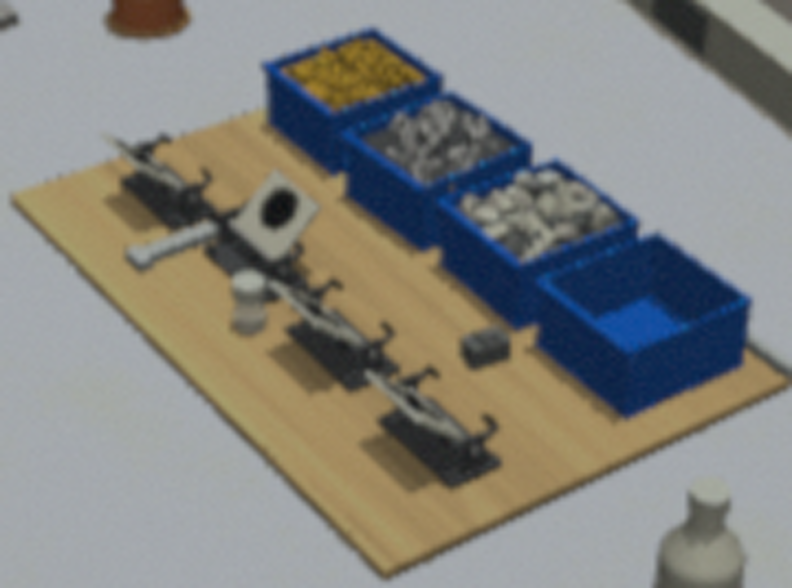

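```bash
cat >> h.py <<'E'
from scipy.spatial.transform import Rotation as R
a=np.deg2rad(8.59); bx=np.array([np.cos(a),np.sin(a),0]); by=np.array([-np.sin(a),np.cos(a),0])
def plan(tgt,yaw=True):
    s=ctrl.get_state(); r=R.from_quat(s["tcp_rot"]);M=r.as_matrix()
    G=np.stack([bx,[0,0,-1.],np.cross(bx,[0,0,-1.])],1)
    rv=min([(r.inv()*R.from_matrix(G*np.array(f))).as_rotvec() for f in([1,1,1],[-1,1,-1])],key=np.linalg.norm)
    print("t",s["time"],"pos",s["eef_pos"].round(4),"rotvec",rv.round(3),"shift",(M.T@(np.array(tgt)-s["eef_pos"])).round(4),"open",s["opening"],"F",np.round(s["contact_force"],1)); print("axes",M.round(3).tolist())
E
python3 - <<'E'
from h import *
import pickle
c=pickle.load(open("top0.pkl","rb"));P=pts(c);im=np.asarray(c["pixels"]).astype(int)
for n,(u0,u1,v0,v1) in dict(t1=(188,220,198,225),t2=(224,254,182,212),t3=(260,290,186,214),t4=(294,326,182,210)).items():
    w=P[v0:v1,u0:u1].reshape(-1,3);b=im[v0:v1,u0:u1].reshape(-1,3).sum(1)
    g=w[(w[:,2]>.045)&(w[:,2]<.09)&(b>np.percentile(b[(w[:,2]>.045)],40))]
    m=g.mean(0);n_=np.linalg.svd(g-m)[2][2];n_*=np.sign(n_[2])
    sg=-1 if n_@bx>0 else 0
    sx=-np.sign(n_@bx); # lean dir
    d=np.array(m); t=(d[2]-.038)
    slope=-(n_@bx)/n_[2]
    print(n,"mean",m.round(3),"angle",(np.arctan2(1,abs(slope))*0+np.sign(-slope)*0 + (np.pi/2-np.arctan(abs(slope)))*np.sign(slope)).round(2),"hinge",(m-bx*(t/slope)).round(3),"yawdeg",(n_@by).round(3))
plan([.424,.131,.2]); plan([.424+.0,.131,.064])
E
```

```text
t1 mean [0.461 0.14  0.063] angle -0.85 hinge [0.489 0.144 0.063] yawdeg -0.009
t2 mean [0.528 0.022 0.063] angle 0.82 hinge [0.501 0.018 0.063] yawdeg 0.003
t3 mean [ 0.5   -0.108  0.063] angle -0.85 hinge [ 0.528 -0.103  0.063] yawdeg 0.069
t4 mean [ 0.517 -0.234  0.063] angle -0.88 hinge [ 0.548 -0.229  0.063] yawdeg 0.001
t 0.1 pos [0.2493 0.6266 0.23  ] rotvec [ 0.002 -0.529 -0.001] shift [ 0.3456  0.0308 -0.3958] open 0.9978836236815275 F [ 0.2  0.1 -0.1]
axes [[0.929, -0.001, 0.37], [-0.37, -0.002, 0.929], [-0.0, -1.0, -0.002]]
t 0.1 pos [0.2493 0.6266 0.23  ] rotvec [ 0.002 -0.529 -0.001] shift [ 0.3457  0.1668 -0.3955] open 0.9978836236815275 F [ 0.2  0.1 -0.1]
axes [[0.929, -0.001, 0.37], [-0.37, -0.002, 0.929], [-0.0, -1.0, -0.002]]
```

Both views agree that only tags 1 and 3 (from the left) are wrong. The plate fits put their hinges at about (0.486, 0.142) and (0.525, -0.104). I'll close the fingers and go to a point in front of tag 1, staying high.

>>> {"method": "jog_arm", "body": {"deltas": [[[0,-0.05,0],[0.02,0,-0.023],0],[[0,-0.1,0],[0.045,0,-0.05],0],[[0,-0.15,0],[0.07,0,-0.08],0],[[0,-0.2,0],[0.095,0,-0.11],0],[[0,-0.26,0],[0.12,0,-0.14],0],[[0,-0.32,0],[0.145,0,-0.167],0],[[0,-0.38,0],[0.17,0,-0.195],0],[[0,-0.43,0],[0.195,0.0,-0.223],0],[[0,-0.48,0],[0.22,0,-0.25],0],[[0,-0.53,0],[0.24,0,-0.275],0]], "force": 20}}

```text
time: 0.93
eef_pos: [0.3708, 0.2803, 0.2302]
tcp_rot: [0.706, 0.054, -0.055, -0.704]
contact_force: [0.3, -0.2, 0.8]
opening: -0.001
```

```bash
python3 -c "
from h import *
plan([.424,.133,.15])"
```

```text
t 0.9333 pos [0.3708 0.2803 0.2302] rotvec [ 0.002  0.003 -0.002] shift [ 0.0302  0.0805 -0.1535] open -0.0014737474775477065 F [ 0.3 -0.2  0.8]
axes [[0.988, -0.001, -0.153], [0.153, -0.002, 0.988], [-0.002, -1.0, -0.002]]
```

>>> {"method": "jog_arm", "body": {"deltas": [[[0,0,0],[0.005,0.005,-0.03],0],[[0,0,0],[0.01,0.015,-0.06],0],[[0,0,0],[0.017,0.03,-0.09],0],[[0,0,0],[0.024,0.045,-0.12],0],[[0,0,0],[0.03,0.06,-0.145],0],[[0,0,0],[0.03,0.075,-0.153],0],[[0,0,0],[0.03,0.08,-0.1535],0],[[0,0,0],[0.03,0.08,-0.1535],0]]}}

```text
time: 1.6
eef_pos: [0.4223, 0.1326, 0.1486]
tcp_rot: [0.706, 0.052, -0.056, -0.704]
contact_force: [-0.4, 0.6, 0.9]
opening: 0.002
```

```bash
python3 - <<'E'
from h import *
plan([.424,.133,.064])
for n in("top","side"):
    c=ctrl.read_camera(n); im=np.asarray(c["pixels"])
    cv2.imwrite(f"pics/{n}1.png",cv2.resize(im[90:270,150:350],None,fx=3.3,fy=3.3,interpolation=cv2.INTER_CUBIC))
E
```

```text
t 1.6 pos [0.4223 0.1326 0.1486] rotvec [ 0.002  0.002 -0.006] shift [0.0022 0.0845 0.0003] open 0.001663128991099303 F [-0.4  0.6  0.9]
axes [[0.988, -0.006, -0.151], [0.151, -0.002, 0.989], [-0.006, -1.0, -0.002]]
```

View pics/side1.png

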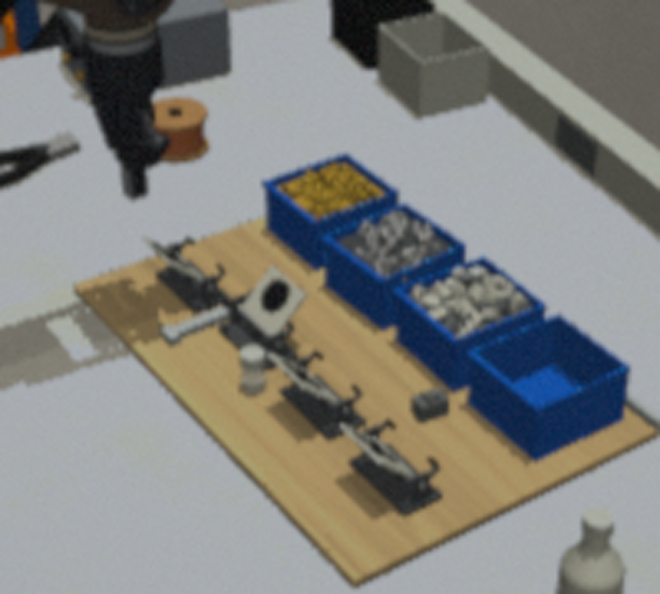

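The shut fingertips (135,190) are above and in front of tag 1 (175,262), as planned. Now I'll lower them straight down to z 0.064.

>>> {"method": "jog_arm", "body": {"deltas": [[[0,0,0],[0,0.015,0],0],[[0,0,0],[0,0.03,0],0],[[0,0,0],[0,0.045,0],0],[[0,0,0],[0,0.06,0],0],[[0,0,0],[0,0.075,0],0],[[0,0,0],[0,0.0845,0],0],[[0,0,0],[0,0.0845,0],0],[[0,0,0],[0,0.0845,0],0]]}}

```text
time: 2.37
eef_pos: [0.4237, 0.134, 0.0667]
tcp_rot: [0.706, 0.054, -0.055, -0.704]
contact_force: [-0.0, 0.0, -0.1]
opening: -0.0
```

```bash
python3 - <<'E'
from h import *
plan([.488,.142,.064])
for n in("top","side"):
    c=ctrl.read_camera(n); im=np.asarray(c["pixels"])
    cv2.imwrite(f"pics/{n}2.png",cv2.resize(im[130:270,150:350],None,fx=3.3,fy=3.3,interpolation=cv2.INTER_CUBIC))
E
```

```text
t 2.3667 pos [0.4237 0.134  0.0667] rotvec [ 0.002  0.005 -0.001] shift [ 0.0648  0.0026 -0.002 ] open -9.363198513571371e-05 F [-0.   0.  -0.1]
axes [[0.988, -0.001, -0.154], [0.154, -0.002, 0.988], [-0.001, -1.0, -0.002]]
```

View pics/side2.png

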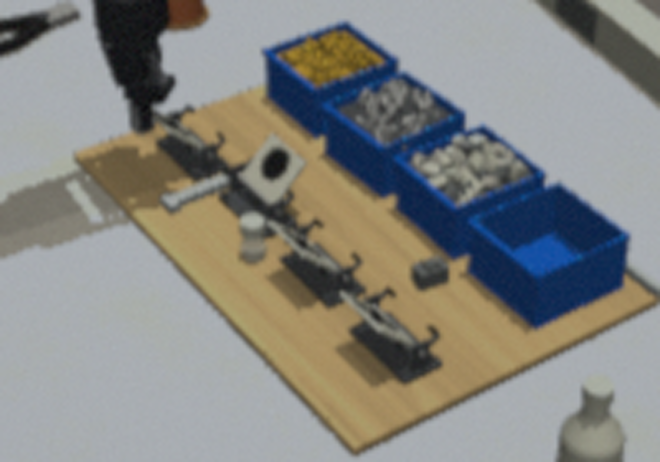

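View pics/top2.png

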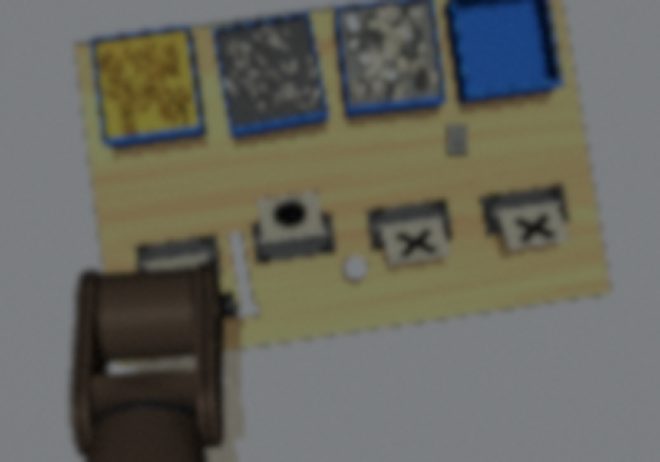

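The fingertips (143,125 in the side view) are just in front of tag 1's edge, with no contact force. I'll push gently.

>>> {"method": "jog_arm", "body": {"deltas": [[[0,0,0],[0.004,0.002,0],0],[[0,0,0],[0.008,0.002,0],0],[[0,0,0],[0.012,0.002,0],0],[[0,0,0],[0.016,0.002,-0.001],0],[[0,0,0],[0.02,0.002,-0.001],0],[[0,0,0],[0.024,0.002,-0.001],0],[[0,0,0],[0.028,0.002,-0.001],0],[[0,0,0],[0.032,0.002,-0.002],0],[[0,0,0],[0.036,0.002,-0.002],0],[[0,0,0],[0.04,0.002,-0.002],0]]}}

```text
time: 3.3
eef_pos: [0.4648, 0.138, 0.0655]
tcp_rot: [0.706, 0.055, -0.054, -0.704]
contact_force: [0.3, -0.2, 0.7]
opening: -0.001
```

```bash
python3 - <<'E'
from h import *
plan([.488,.142,.064])
for n in("side",):
    c=ctrl.read_camera(n); im=np.asarray(c["pixels"])
    cv2.imwrite(f"pics/{n}3.png",cv2.resize(im[130:270,150:350],None,fx=3.3,fy=3.3,interpolation=cv2.INTER_CUBIC))
E
```

```text
t 3.3 pos [0.4648 0.138  0.0655] rotvec [0.002 0.005 0.001] shift [0.0235 0.0015 0.0004] open -0.0006049124696631196 F [ 0.3 -0.2  0.7]
axes [[0.988, 0.001, -0.154], [0.154, -0.002, 0.988], [0.001, -1.0, -0.002]]
```

View pics/side3.png

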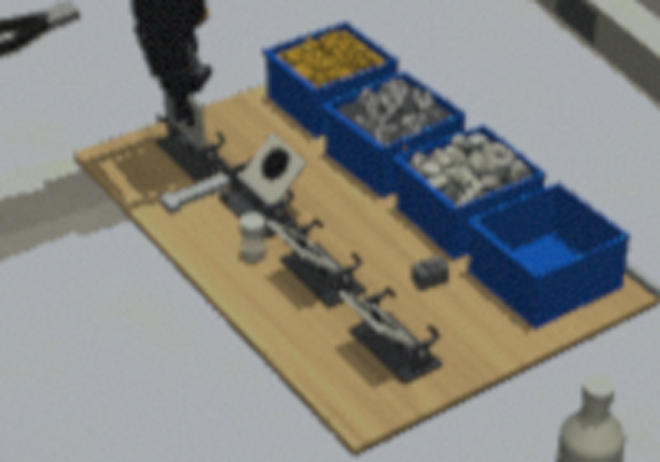

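Tag 1 (185,125) is nearly upright against the finger. I'll carry on past upright.

>>> {"method": "jog_arm", "body": {"deltas": [[[0,0,0],[0.004,0.001,0],0],[[0,0,0],[0.008,0.001,0],0],[[0,0,0],[0.012,0.001,0],0],[[0,0,0],[0.016,0.001,0],0],[[0,0,0],[0.02,0.001,0],0],[[0,0,0],[0.024,0.001,0],0],[[0,0,0],[0.026,0.001,0],0],[[0,0,0],[0.026,0.001,0],0],[[0,0,0],[0.026,0.001,0],0],[[0,0,0],[0.026,0.001,0],0]]}}

```text
time: 4.18
eef_pos: [0.4911, 0.142, 0.0647]
tcp_rot: [0.706, 0.055, -0.054, -0.704]
contact_force: [0.1, 0.1, 0.6]
opening: -0.001
```

```bash
python3 - <<'E'
from h import *
plan([.46,.138,.16])
for n in("side",):
    c=ctrl.read_camera(n); im=np.asarray(c["pixels"])
    cv2.imwrite(f"pics/{n}4.png",cv2.resize(im[130:270,150:350],None,fx=3.3,fy=3.3,interpolation=cv2.INTER_CUBIC))
E
```

```text
t 4.1833 pos [0.4911 0.142  0.0647] rotvec [0.002 0.004 0.002] shift [-0.0312 -0.0954  0.0006] open -0.00123059711380344 F [0.1 0.1 0.6]
axes [[0.988, 0.002, -0.154], [0.154, -0.002, 0.988], [0.002, -1.0, -0.002]]
```

View pics/side4.png

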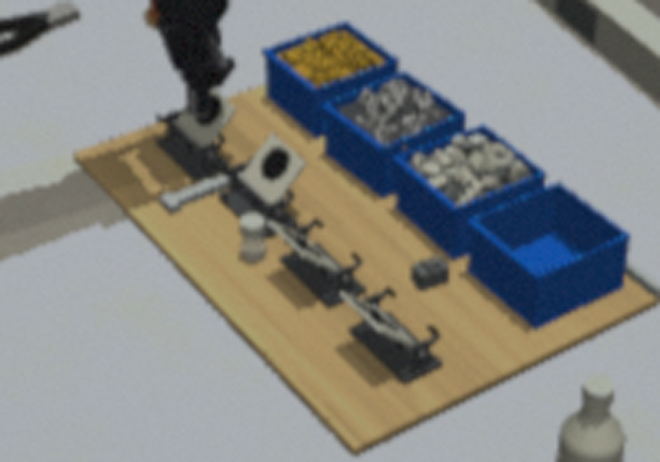

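Tag 1 has fallen to the bin side, with the disc up at (210,112). I'll retreat up and back, then across to tag 3.

>>> {"method": "jog_arm", "body": {"deltas": [[[0,0,0],[-0.01,-0.01,0],0],[[0,0,0],[-0.025,-0.035,0],0],[[0,0,0],[-0.04,-0.065,0],0],[[0,0,0],[-0.05,-0.09,-0.02],0],[[0,0,0],[-0.06,-0.1,-0.05],0],[[0,0,0],[-0.07,-0.1,-0.085],0],[[0,0,0],[-0.07,-0.1,-0.12],0],[[0,0,0],[-0.07,-0.1,-0.155],0],[[0,0,0],[-0.07,-0.1,-0.19],0],[[0,0,0],[-0.07,-0.1,-0.225],0]]}}

```text
time: 5.07
eef_pos: [0.456, -0.0925, 0.1653]
tcp_rot: [0.706, 0.055, -0.054, -0.704]
contact_force: [0.5, -0.2, -0.0]
opening: 0.002
```

```bash
python3 -c "
from h import *
plan([.460,-.114,.15])"
```

```text
t 5.0667 pos [ 0.456  -0.0925  0.1653] rotvec [0.002 0.004 0.002] shift [ 0.0006  0.0154 -0.0219] open 0.0021893627156552796 F [ 0.5 -0.2 -0. ]
axes [[0.988, 0.003, -0.154], [0.154, -0.002, 0.988], [0.002, -1.0, -0.002]]
```

>>> {"method": "jog_arm", "body": {"deltas": [[[0,0,0],[0,0,-0.015],0],[[0,0,0],[0,0,-0.022],0],[[0,0,0],[0,0.015,-0.022],0],[[0,0,0],[0,0.03,-0.022],0],[[0,0,0],[0,0.05,-0.022],0],[[0,0,0],[0,0.07,-0.022],0],[[0,0,0],[0,0.085,-0.022],0],[[0,0,0],[0,0.1,-0.022],0],[[0,0,0],[0,0.101,-0.022],0],[[0,0,0],[0,0.101,-0.022],0]]}}

```text
time: 5.9
eef_pos: [0.4587, -0.1133, 0.0635]
tcp_rot: [0.705, 0.055, -0.055, -0.705]
contact_force: [-0.4, -0.1, 0.5]
opening: 0.002
```

```bash
python3 - <<'E'
from h import *
plan([.528,-.104,.064])
for n in("top","side"):
    c=ctrl.read_camera(n); im=np.asarray(c["pixels"])
    cv2.imwrite(f"pics/{n}5.png",cv2.resize(im[130:270,150:350],None,fx=3.3,fy=3.3,interpolation=cv2.INTER_CUBIC))
E
```

```text
t 5.9 pos [ 0.4587 -0.1133  0.0635] rotvec [0.001 0.005 0.   ] shift [ 0.0699 -0.0005 -0.0015] open 0.0015735274669847164 F [-0.4 -0.1  0.5]
axes [[0.988, 0.0, -0.155], [0.155, -0.001, 0.988], [0.0, -1.0, -0.001]]
```

View pics/side5.png

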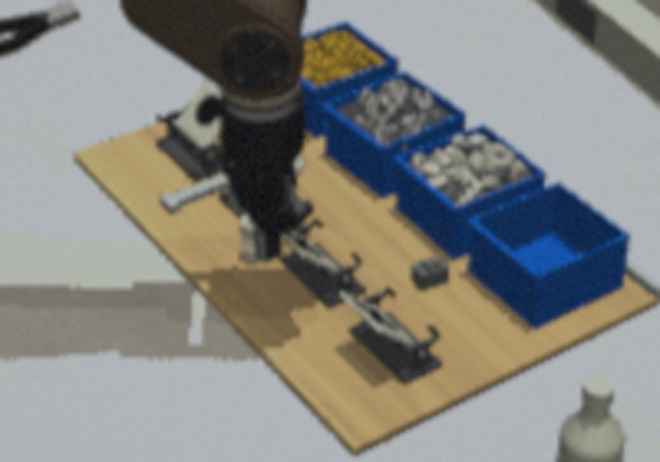

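View pics/top5.png

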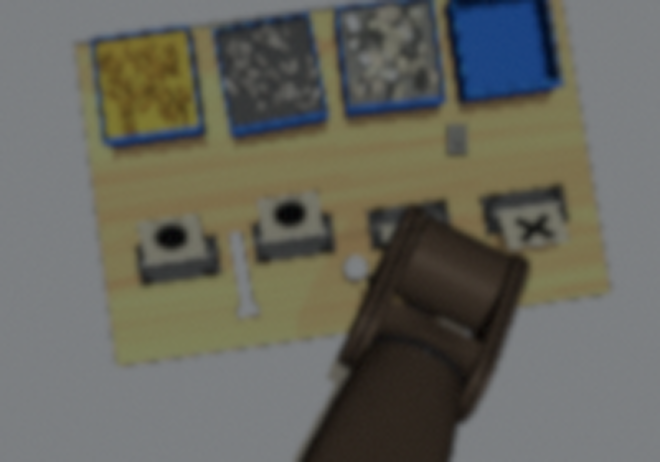

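Tags 1 (170,238) and 2 (290,215) both show the disc, and the jar (355,267) is undisturbed. The fingertips are in front of tag 3 with no contact force, so I'll make the same gentle push.

>>> {"method": "jog_arm", "body": {"deltas": [[[0,0,0],[0.004,0,0],0],[[0,0,0],[0.008,0,0],0],[[0,0,0],[0.012,0,0],0],[[0,0,0],[0.016,0,0],0],[[0,0,0],[0.02,0,-0.001],0],[[0,0,0],[0.024,0,-0.001],0],[[0,0,0],[0.028,0,-0.001],0],[[0,0,0],[0.032,0,-0.001],0],[[0,0,0],[0.036,0,-0.001],0],[[0,0,0],[0.04,0,-0.001],0]]}}

```text
time: 6.83
eef_pos: [0.5003, -0.1089, 0.0653]
tcp_rot: [0.706, 0.056, -0.053, -0.704]
contact_force: [-0.5, 1.0, 0.2]
opening: 0.003
```

>>> {"method": "jog_arm", "body": {"deltas": [[[0,0,0],[0.004,0,0],0],[[0,0,0],[0.008,0,0],0],[[0,0,0],[0.012,0,0],0],[[0,0,0],[0.016,0,0],0],[[0,0,0],[0.02,0,0],0],[[0,0,0],[0.024,0,0],0],[[0,0,0],[0.028,0,0],0],[[0,0,0],[0.031,0,0],0],[[0,0,0],[0.031,0,0],0],[[0,0,0],[0.031,0,0],0]]}}

```text
time: 7.67
eef_pos: [0.531, -0.1041, 0.0653]
tcp_rot: [0.706, 0.056, -0.054, -0.704]
contact_force: [0.1, 0.5, 0.5]
opening: 0.0
```

```bash
python3 - <<'E'
from h import *
plan([.528,-.104,.064])
for n in("side",):
    c=ctrl.read_camera(n); im=np.asarray(c["pixels"])
    cv2.imwrite(f"pics/{n}6.png",cv2.resize(im[130:270,150:350],None,fx=3.3,fy=3.3,interpolation=cv2.INTER_CUBIC))
E
```

```text
t 7.6667 pos [ 0.531  -0.1041  0.0653] rotvec [0.003 0.005 0.003] shift [-0.003   0.0013  0.0006] open 0.00010573796969560419 F [0.1 0.5 0.5]
axes [[0.988, 0.004, -0.154], [0.154, -0.002, 0.988], [0.003, -1.0, -0.003]]
```

View pics/side6.png

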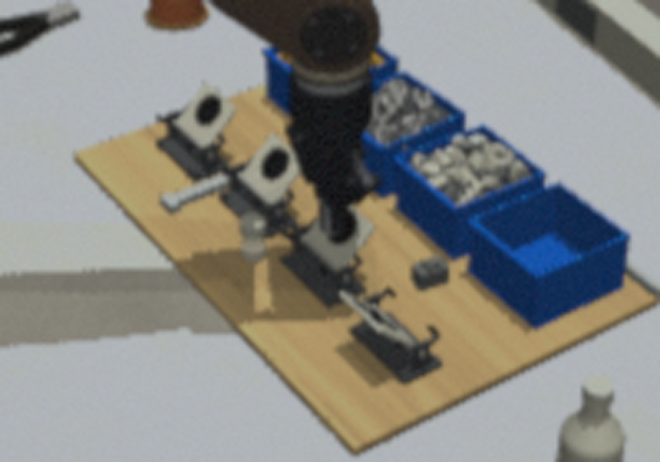

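Tag 3 (345,230) has gone over to the bin side. I'll retreat up and back, clear of everything.

>>> {"method": "jog_arm", "body": {"deltas": [[[0,0,0],[-0.01,-0.01,0],0],[[0,0,0],[-0.025,-0.035,0],0],[[0,0,0],[-0.04,-0.065,0],0],[[0,0,0],[-0.05,-0.095,0],0],[[0,0,0],[-0.06,-0.125,0],0],[[0,0,0],[-0.06,-0.15,-0.03],0],[[0,0,0],[-0.06,-0.15,-0.065],0],[[0,0,0],[-0.06,-0.15,-0.1],0],[[0,0,0],[-0.06,-0.15,-0.135],0],[[0,0,0],[-0.06,-0.15,-0.17],0]]}}

```text
time: 8.55
eef_pos: [0.4971, -0.2825, 0.216]
tcp_rot: [0.706, 0.056, -0.053, -0.704]
contact_force: [0.8, 0.9, -0.3]
opening: -0.005
```

>>> {"method": "jog_arm", "body": {"deltas": [[[0,0,0],[0,0,-0.035],0],[[0,0,0],[0,0,-0.07],0],[[0,0,0],[0,0,-0.1],0],[[0,0,0],[0,0,-0.12],0],[[0,0,0],[0,0,-0.13],0],[[0,0,0],[0,0,-0.13],0],[[0,0,0],[0,0,-0.13],0],[[0,0,0],[0,0,-0.13],0]]}}

```text
time: 9.22
eef_pos: [0.517, -0.4095, 0.2162]
tcp_rot: [0.706, 0.056, -0.054, -0.704]
contact_force: [0.2, 0.9, -0.1]
opening: -0.0
```

```bash
python3 - <<'E'
from h import *
import pickle
c0=pickle.load(open("top0.pkl","rb"))
for n in("top","side"):
    c=ctrl.read_camera(n); im=np.asarray(c["pixels"])
    cv2.imwrite(f"pics/{n}7.png",cv2.resize(im,(768,576)))
    if n=="top":
        P=pts(c)
        for k,(u0,u1,v0,v1) in dict(t1=(188,220,190,225),t2=(224,254,182,212),t3=(260,290,178,214),t4=(294,326,182,210)).items():
            w=P[v0:v1,u0:u1].reshape(-1,3);b=im[v0:v1,u0:u1].astype(int).reshape(-1,3).sum(1)
            g=w[(w[:,2]>.045)&(w[:,2]<.09)&(b>np.percentile(b[(w[:,2]>.045)],40))]
            m=g.mean(0);n_=np.linalg.svd(g-m)[2][2];s=-(n_@bx)/n_[2]
            print(k,"angle",(np.sign(s)*(np.pi/2-np.arctan(abs(s)))).round(2))
        d=cv2.absdiff(im,np.asarray(c0["pixels"])).max(2);d=cv2.GaussianBlur(d,(3,3),0)
        nn,_,st,_=cv2.connectedComponentsWithStats((d>25).astype(np.uint8))
        print([x.tolist() for x in st[1:] if x[4]>8])
s=ctrl.get_state();print(s["time"],s["eef_pos"].round(3),abs(s["dq"]).max())
E
```

```text
t1 angle 0.84
t2 angle 0.81
t3 angle 0.97
t4 angle -0.87
[[251, 161, 192, 223, 14053], [425, 182, 7, 7, 34], [264, 184, 20, 15, 217], [192, 195, 21, 15, 226], [335, 195, 23, 19, 126], [273, 199, 5, 2, 9], [265, 198, 21, 15, 192], [208, 209, 5, 5, 21], [194, 211, 5, 5, 20], [196, 210, 20, 14, 161], [330, 215, 5, 8, 20], [51, 264, 196, 120, 8416], [0, 269, 115, 115, 6581], [219, 330, 31, 38, 504], [228, 362, 34, 22, 550]]
9.3167 [ 0.517 -0.409  0.217] 0.005354930805715168
```

View pics/top7.png

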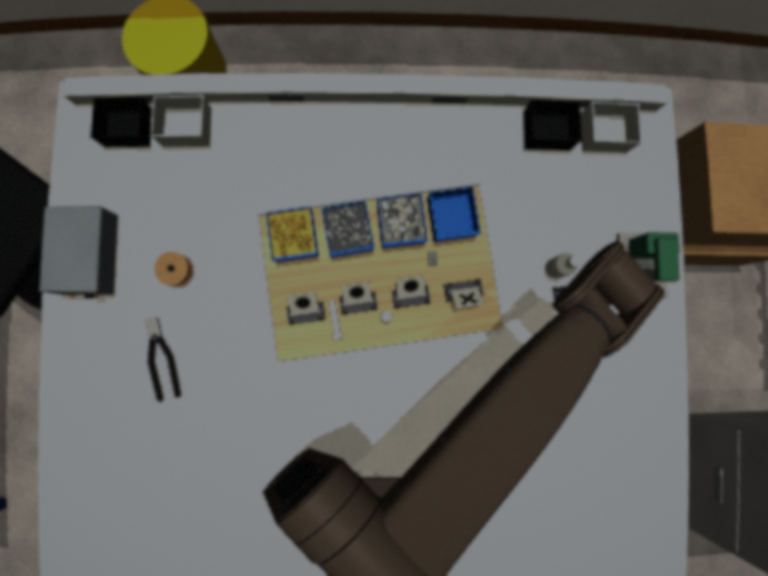

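View pics/side7.png

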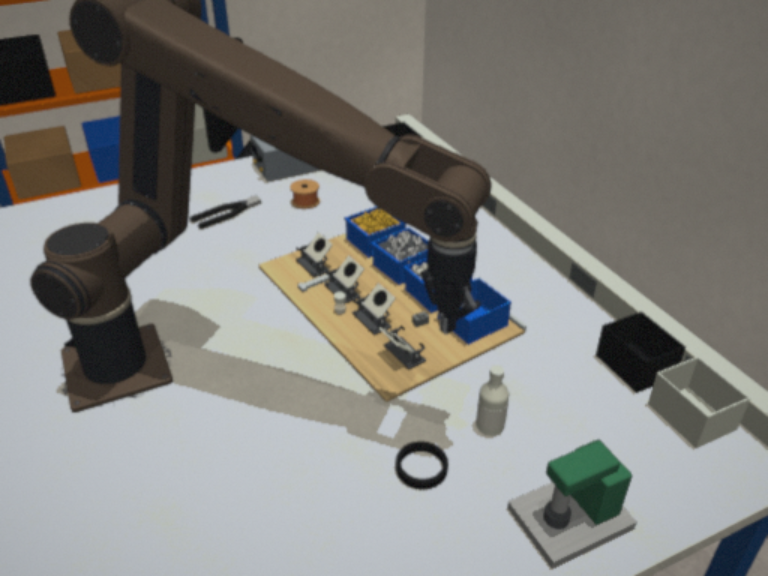

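Both views show a disc up at stations 1–3 (top view 303,303; 357,293; 411,287) and a cross at the empty bin (467,297). Nothing else has moved and the arm is clear, so I'll hand in.

```bash
python3 -c "
from plant import ctrl
print(ctrl.sign_off())"
```

```text
the job is handed in; nothing more can be done
None
```

I pushed the tags of the terminals bin (leftmost) and the housings bin (third from left) over towards their bins. The ferrules tag and the empty bin's tag were already right, so I left them alone. I handed the job in at about 9.3 s; sign-off gives no verdict.

- **Tag angles:** the last depth fits gave about +0.84, +0.81, +0.97 and -0.87 rad from left to right. The +0.97 (housings tag) is past the 0.8 stop, so I put it down to fit noise. Both views show that tag leaning fully towards its bin, disc up.
- **Force:** the tool force readings I took at the end of each move never passed about 1.3 N. I did not read it continuously during the pushes.
- **Other objects:** on the board, the before/after top pictures differ only at the two tags I moved. The bottle and most of the other objects look unmoved. The parked arm hides the tape ring in the top view, so I checked it only in the side view, where it looks unmoved.

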